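# Hang the sample basket in the test bath

## Robot

A 6-joint arm with a two-finger parallel gripper is mounted at the origin on the work surface. World frame = base frame: x ahead of the robot, y to its left, z up, the work surface at z = 0. Lengths are in m, angles in degrees, forces in N, time in s.
With the tool pointing down it reaches from about 0.4 to 0.825 m from the base axis. Payload 7 kg.
Tool frame: the origin (TCP) lies midway between the tips of the shut fingers; the grasp point (between the pads) lies 19 mm behind it (ctrl.grip_point_offset is the distance from the TCP to the grasp point, in m); x points along the fingers, y is the direction in which the jaws open and shut, and the axes are right-handed (so a half turn about x gives the same grasp; the last joint's range is limited). The gripper opens to 88 mm and grips with 3 to 60 N. Pads are 19 mm wide; open, the fingers measure 130 mm over their backs; the gripper's body (78 mm by 193 mm) begins 47 mm behind the grasp point.
Start: joints at [82.053, 20.546, 0.682, 0, -70.136, -16.507], TCP at [0.279, 0.614, 0.227] pointing down, gripper open.
Joint ranges: [-176.03, 176.03], [-82.01, 121.73], [-58.28, 71.71], [-173.87, 95.51], [-174.79, -0.11], [-173.66, 173.66]. Speed limits (degrees/s): [136.94, 136.94, 172.46, 180, 180, 180].

## Interface

Orientations are given as [roll, pitch, yaw] about the fixed x, y, z axes, in that order (R = Rz(yaw) Ry(pitch) Rx(roll)).
In Python, from plant import ctrl gives the robot as it stands.
- The arm moves only by the tool drive_tool, never from a script. Its argument "plan" is a list of rows, each a list of 3 entries, a list of its own where there are three numbers: the shift along the tool's x, y, z in m, then the turn, a rotation vector about the tool's x, y, z in degrees, then the opening, from 0 (shut) to 1 (fully open). In form: [[[dx, dy, dz], [wx, wy, wz], grip], ...]. A call has 1 to 20 rows; each row is the pose to reach, as a shift and turn from the pose measured when the call began, along the tool's axes at that moment; what a row does not reach only later rows make up. A row lasts 1/12 s, in which the tool goes at most 41.7 mm and 7.16 degrees, less where a joint would pass 70% of its speed; a pose out of reach is approached as far as the arm can. A call with a gripper value outside its range is refused whole. The fingers move at their own pace and stop on an object; the grip force is fixed at half the most. Time passes only in rows, so rows that repeat a pose let the fingers close. It gives the time, the measured TCP pose, the force and the opening at its end, in the units of the state.
- ctrl.get_obs(): the state, without advancing time (a new reading comes with each control period).
- ctrl.snapshot(name): name is "scene" or "top" or "wrist"; returns the picture (384x512x3 uint8, blue, green, red); there is no depth.
- ctrl.get_calibration(name): a dict with "fx", "fy", "cx", "cy" (pixels), "R" (3x3) and "t" (3): a world point X has camera coordinates R X + t. Camera axes: x right, y down, z forward; pixel columns grow to the right and rows downward; lengths in m; the calibration is good to about 2 mm. A picture is of the moment at which its call begins: read the wrist's pose just before it. get_calibration takes no time and is no camera call; for the wrist camera it gives the pose at the moment of the call.
- ctrl.close_job(): hands the job in, once; it reports no verdict.
Trained networks look in the newest picture that a camera, given by its name, has taken for a name from the list of things; names that differ only in an ending like _2 or _b are one class to them, and where a whole thing is asked for, a point or a joint stands for the part that bears it (a point fixed in the world has none). Each returns a list of dicts, best first, with "confidence" (0 to 1); they miss things now and then, are a little off and sometimes report something else, mostly with a low value. They report only what shows in the picture. A call takes as long as a camera call. They do not tell look-alikes from the thing itself.
- ctrl.cut_out(camera, name): "pixels" (384x512 bool, what is visible of it) and "pixel" ([column, row] in pixels, amid what is visible of it).
- ctrl.landmark_of(camera, name): "pixel" ([column, row] in pixels: a listed point, or the origin of a listed thing).
The state is a dict: "clock": time; "joint_pos": joint angles; "qvel": joint speeds; "tau": joint torques, N m; "tool_pos": TCP position; "orientation": TCP orientation; "force": force on the tool from outside, world axes, zero at the start; "moment": the same for the moment, N m; "opening": finger opening in m.
Only numpy, scipy, OpenCV 4.12 (cv2) and the standard library are available. Lean on these libraries where they do the work, as an engineer would, in place of code of your own. Each camera call takes 0.05 s, during which the arm holds its last target. There are 200 camera calls.

## Task

Hang the small steel basket that has the bent lip inside the deep steel bath: lift it by its handle, lower it until its lip is over the rim of the bath (any side will do), and only then let go, so that it hangs by the lip inside, about upright and clear of the bath's floor. Leave the other basket, which has no lip, where it stands.

Things in the scene. Friction and masses are not known exactly. Their poses are not given: they have to be found in the camera images.
- hook_basket_center (a point): Centre of the loose 0.2 to 0.4 kg steel basket, 50 (x) x 80 (y) mm, 135 high with its handle: a 10 mm square bar along y, 62.5 mm above here, 64 mm free between end posts. Lip 60 mm wide on its +x side: underside 20.5 mm above here, slot 32 mm from the basket's face (25 mm from here) to the down-turned part, which ends 5.5 mm below here. z up; base 67.5 mm below.
- bath: Deep open steel bath, empty, fixed on the bench: 200 (x) x 180 (y) mm, 130 high, walls and floor 12 mm thick (inside 176 x 156), black control strip low on its +x side. Origin at the centre of its underside, z up. Not the 28 mm high steel tray that also lies there.
- plain_basket_center (a point): Centre of the other loose basket: same steel box, handle, sizes and axes, but no lip (base 67.5 mm below here). It stays where it stands.
Not all that is in view belongs to the job. What is shaped like the part that bears hook_basket_center but purple is not meant.

How it is judged:
By the outcome, as a careful person would: the job done as asked, in the order asked, and still so for the second after the job is handed in, with the robot touching nothing.
It also fails if it takes over 38 s, if anything falls off the work surface, if the arm or the gripper's body presses on something with over 40 N, if the wrist force passes 120 N, or if a joint passes its speed limit or range.

## Working session

There is one attempt and no reset: what is moved stays moved. The work goes in short steps, Python scripts to look and compute and a tool call to move; the robot and the scene stay as the last step left them, time stands still between calls to the robot, and variables do not carry over. Pictures are saved under pics/ and viewed, about 8 in all and at most 12, crops included, and the job is handed in when it is done.

Besides the shell and the picture viewer there is one more tool, called after "Emit:" in YAML: its name, and indented under it one key for each argument. drive_tool: Moves the arm, as the interface text tells. Its arguments: {"type":"object","properties":{"plan":{"type":"array","items":{"type":"array"}}},"required":["plan"]}

```bash
mkdir -p pics; cat > h.py <<'E'
import numpy as np, cv2
from plant import ctrl
from scipy.spatial.transform import Rotation as Ro
def ray(c,px):
    K=ctrl.get_calibration(c) if isinstance(c,str) else c
    R=np.array(K['R']);t=np.array(K['t'])
    d=R.T@np.array([(px[0]-K['cx'])/K['fx'],(px[1]-K['cy'])/K['fy'],1]);return -R.T@t,d/np.linalg.norm(d)
def atz(c,px,z):
    o,d=ray(c,px);return o+d*(z-o[2])/d[2]
def tri(obs):
    A=np.zeros((3,3));b=np.zeros(3)
    for c,p in obs:
        o,d=ray(c,p);P=np.eye(3)-np.outer(d,d);A+=P;b+=P@o
    X=np.linalg.solve(A,b)
    return X,[np.linalg.norm((np.eye(3)-np.outer(ray(c,p)[1],ray(c,p)[1]))@(X-ray(c,p)[0])) for c,p in obs]
def proj(c,X):
    K=ctrl.get_calibration(c) if isinstance(c,str) else c
    v=np.array(K['R'])@np.array(X)+np.array(K['t']);return [K['fx']*v[0]/v[2]+K['cx'],K['fy']*v[1]/v[2]+K['cy']]
E
python3 - <<'E'
from h import *
np.set_printoptions(precision=3,suppress=True)
ims=[]
for c in ['scene','top']:
    im=ctrl.snapshot(c).copy()
    cv2.imwrite(f'pics/{c}0raw.png',im)
    K=ctrl.get_calibration(c);print(c,'cam at',-np.array(K['R']).T@np.array(K['t']),K['fx'])
    for n in ['hook_basket_center','bath','plain_basket_center']:
        for f in ('landmark_of','cut_out'):
            for d in getattr(ctrl,f)(c,n): print(c,n,f,np.round(d['pixel']),round(d['confidence'],2))
    ims.append(im)
cv2.imwrite('pics/scene0.png',cv2.resize(ims[0],(800,600)));cv2.imwrite('pics/top0.png',cv2.resize(ims[1],(800,600)))
print(ctrl.get_obs())
E
```

```text
scene cam at [0.832 0.325 0.723] 396.5068550744974
scene hook_basket_center landmark_of [243. 200.] 0.96
scene hook_basket_center landmark_of [305. 202.] 0.89
scene hook_basket_center landmark_of [221. 287.] 0.86
scene hook_basket_center cut_out [308. 198.] 0.61
scene hook_basket_center cut_out [219. 282.] 0.58
scene hook_basket_center cut_out [241. 204.] 0.56
scene bath landmark_of [201. 110.] 0.7
scene bath cut_out [199.  88.] 0.75
scene plain_basket_center landmark_of [296. 134.] 0.69
scene plain_basket_center cut_out [295. 138.] 0.88
top cam at [ 0.351 -0.017  1.208] 466.60525794282734
top hook_basket_center landmark_of [244. 173.] 0.72
top hook_basket_center landmark_of [200. 130.] 0.62
top hook_basket_center landmark_of [226. 214.] 0.62
top hook_basket_center cut_out [203. 130.] 0.89
top hook_basket_center cut_out [223. 218.] 0.67
top hook_basket_center cut_out [246. 169.] 0.59
top bath landmark_of [362. 198.] 0.58
top bath cut_out [368. 189.] 0.61
top plain_basket_center landmark_of [282. 240.] 0.94
top plain_basket_center cut_out [282. 238.] 0.66
{'clock': 0.7, 'joint_pos': array([ 82.054,  20.545,   0.681,  -0.002, -70.137, -16.508]), 'qvel': array([-0.011,  0.014,  0.017, -0.033, -0.066, -0.052]), 'tau': array([  0.   , -58.216,  29.325,   7.001,   0.012,  -0.   ]), 'tool_pos': array([0.279, 0.614, 0.227]), 'orientation': array([ 24.337,  89.998, 179.882]), 'force': array([ 0.075, -0.415, -0.266]), 'moment': array([ 0.011,  0.004, -0.074]), 'opening': 0.08773371495322381}
```

View pics/scene0.png

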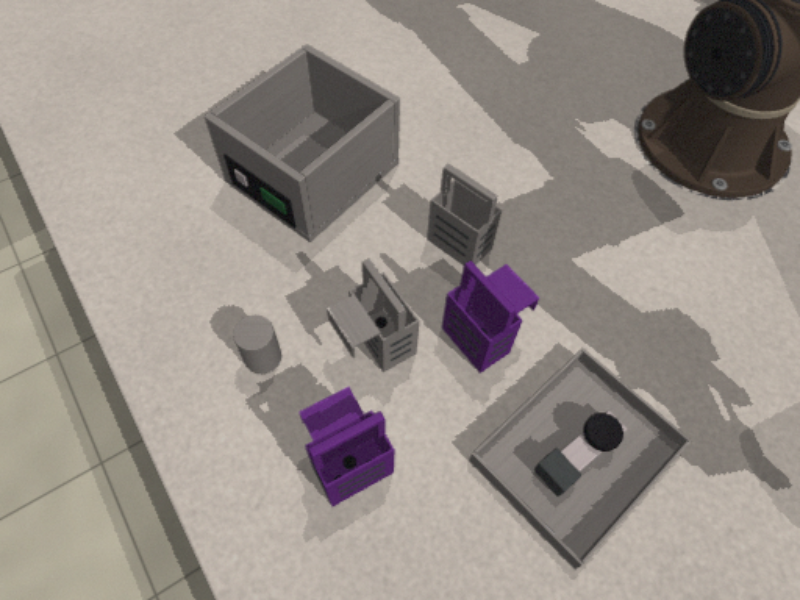

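View pics/top0.png

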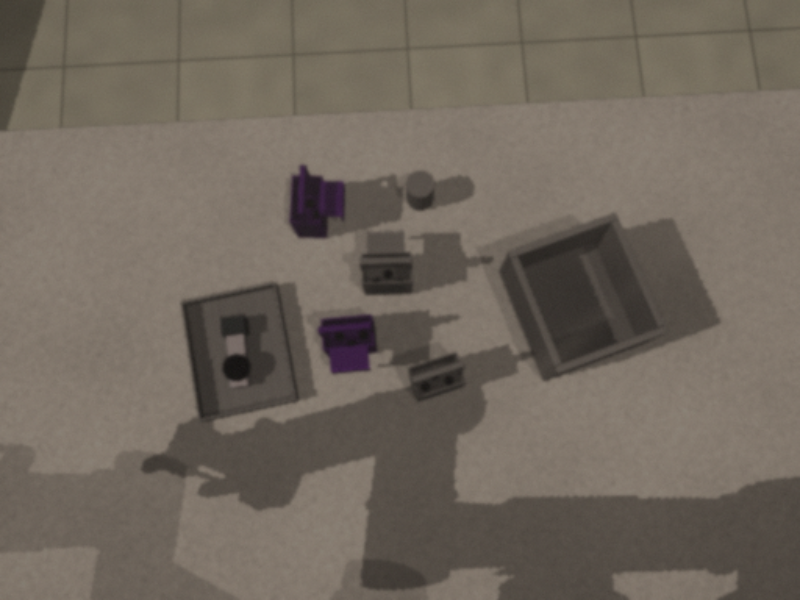

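The scene picture shows the grey lipped basket at native (243,200), with its lip toward +x. The purple look-alikes are at (305,202) and (221,287), the plain grey basket at (296,134), the bath at about (199,88) and the flat tray at (370,290). The top picture agrees: grey lipped basket (246,169), purple (203,130) and (223,218), plain (282,238), bath (368,189). I choose the grey one with the lip and will fit poses by silhouette in both views.

```bash
cat > fit.py <<'E'
from h import *
from scipy.optimize import minimize
BATH=[((-.1,-.09,0),(.1,.09,.13))]
HOOK=[((-.025,-.04,-.0675),(.025,.04,.018)),((-.005,-.04,.0575),(.005,.04,.0675)),((-.005,-.04,.018),(.005,-.032,.0675)),((-.005,.032,.018),(.005,.04,.0675))]
LIP=[((.025,-.03,.0205),(.06,.03,.024)),((.057,-.03,-.0055),(.06,.03,.024))]
PLAIN=list(HOOK)
def pts(b,p):
    lo,hi=map(np.array,b);c=np.array([[x,y,z] for x in(lo[0],hi[0]) for y in(lo[1],hi[1]) for z in(lo[2],hi[2])])
    return c@Ro.from_euler('z',p[2]).as_matrix().T+[p[0],p[1],p[3]]
def sil(K,boxes,p):
    S=4;m=np.zeros((384*2,512*2),np.uint8)
    for b in boxes:
        q=np.array([proj(K,x) for x in pts(b,p)])*2
        cv2.fillConvexPoly(m,cv2.convexHull(np.round(q*16).astype(np.int32)),255,shift=4)
    return cv2.resize(m,(512,384),interpolation=cv2.INTER_AREA)/255.
def fit(views,boxes,p0,z):
    def cost(p):
        e=0
        for K,M in views:
            s=sil(K,boxes,[p[0],p[1],p[2],z]);e+=np.abs(s-M).sum()/M.sum()
        return e
    best=None
    for dy in (-.25,0,.25):
        r=minimize(cost,[p0[0],p0[1],p0[2]+dy],method='Nelder-Mead',options=dict(initial_simplex=np.array([p0,p0,p0,p0])+[[0,0,dy],[.02,0,dy],[0,.02,dy],[0,0,dy+.2]],xatol=1e-4,fatol=1e-4))
        if best is None or r.fun<best.fun: best=r
    return best.x,best.fun
E
python3 - <<'E'
from fit import *
np.set_printoptions(precision=3,suppress=True)
want={'hook_basket_center':((243,200),(246,170),HOOK+LIP,.0675),'bath':((199,88),(368,189),BATH,0),'plain_basket_center':((295,138),(282,238),PLAIN,.0675)}
views={n:[] for n in want};lm={n:[] for n in want};im={}
for i,c in enumerate(['scene','top']):
    im[c]=ctrl.snapshot(c).copy()
    for n,w in want.items():
        L=ctrl.cut_out(c,n);d=min(L,key=lambda d:np.hypot(*(np.array(d['pixel'])-w[i])))
        views[n].append((ctrl.get_calibration(c),np.array(d['pixels'],float)));l=ctrl.landmark_of(c,n)
        if l: l=min(l,key=lambda d:np.hypot(*(np.array(d['pixel'])-w[i])));lm[n].append((c,l['pixel']))
for n,w in want.items():
    X,r=tri(lm[n]);p,f=fit(views[n],w[2],[X[0],X[1],0],w[3])
    print(n,'tri',X,np.array(r),'fit xy',p[:2],'yaw',np.degrees(p[2]),'cost',f,'masks',[v[1].sum() for v in views[n]],'reach',np.hypot(*p[:2]))
    for (K,_),c in zip(views[n],im):
        s=(sil(K,w[2],[*p,w[3]])>.5).astype(np.uint8);cs,_=cv2.findContours(s,0,1);cv2.drawContours(im[c],cs,-1,(0,255,0),1)
cv2.imwrite('pics/fit1.png',np.hstack([cv2.resize(im['scene'][15:335,120:360],(400,533)),cv2.resize(im['top'][120:280,190:440][:, :],(400,256)).copy() if 0 else cv2.copyMakeBorder(cv2.resize(im['top'][120:280,190:440],(400,256)),0,277,0,0,0)]))
E
```

```text
hook_basket_center tri [0.63  0.015 0.073] [0.003 0.003] fit xy [0.635 0.015] yaw -1.0996154157500615 cost 0.09973896747364418 masks [np.float64(2423.0), np.float64(1202.0)] reach 0.6354495541274665
bath tri [ 0.573 -0.286  0.009] [0.001 0.001] fit xy [ 0.571 -0.287] yaw 16.842592884442247 cost 0.05861233465127985 masks [np.float64(9980.0), np.float64(7224.0)] reach 0.639267567315526
plain_basket_center tri [ 0.46  -0.061  0.062] [0.003 0.003] fit xy [ 0.462 -0.055] yaw 14.52802044359196 cost 0.12764217594797178 masks [np.float64(2033.0), np.float64(826.0)] reach 0.4655397219813557
```

View pics/fit1.png

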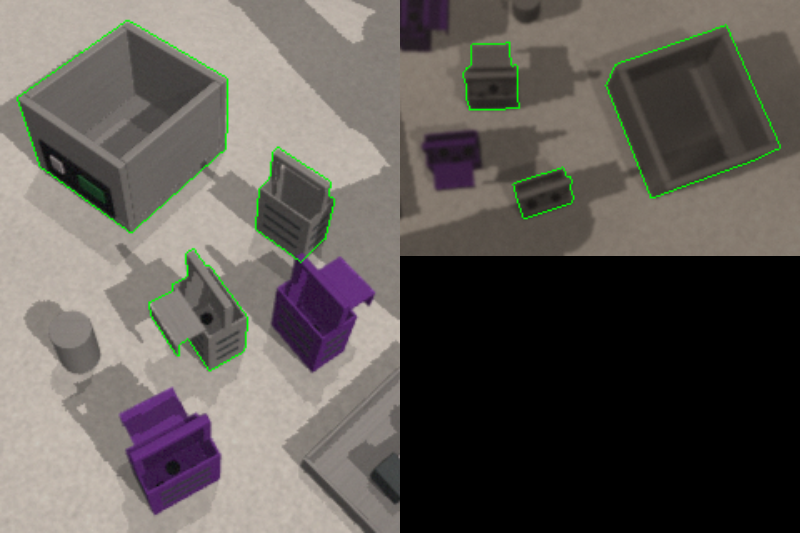

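The green outlines match the grey lipped basket (lip side included), the plain basket and the bath in both views. That close crop confirms the choice: grey, with a lip toward +x. Next I compute the move.

```bash
cat >> h.py <<'E'
def goal(pos,yaws):
    """shift/turn in tool axes for tool down with jaw axis (tool y) along world yaw; prints options"""
    o=ctrl.get_obs();R=Ro.from_euler('xyz',o['orientation'],degrees=True)
    print('t',round(o['clock'],2),'tool',np.round(o['tool_pos'],4),'jaw yaw',np.round(np.degrees(np.arctan2(*R.as_matrix()[[1,0],1])),2),'j',np.round(o['joint_pos'],1),'open',round(o['opening'],4),'F',np.round(o['force'],1))
    for y in yaws:
        a=np.radians(y);X=np.array([0,0,-1]);Y=np.array([np.cos(a),np.sin(a),0]);G=Ro.from_matrix(np.c_[X,Y,np.cross(X,Y)])
        print(y,'shift',np.round(R.inv().apply(np.array(pos)-o['tool_pos']),4),'turn',np.round((R.inv()*G).as_rotvec(degrees=True),2))
E
python3 -c "
from h import *
goal([.633,.015,.2],[-1.1,178.9])"
```

```text
t 1.4 tool [0.2794 0.6144 0.2265] jaw yaw -114.45 j [ 82.1  20.5   0.7  -0.  -70.1 -16.5] open 0.0877 F [0.2 1.1 0.2]
-1.1 shift [ 0.0265  0.3993 -0.57  ] turn [-113.35    0.     -0.  ]
178.9 shift [ 0.0265  0.3993 -0.57  ] turn [66.65 -0.   -0.  ]
```

Emit:
drive_tool:
  plan:
    - [[0.0265, 0.3993, -0.57], [66.65, 0, 0], 1]
    - [[0.0265, 0.3993, -0.57], [66.65, 0, 0], 1]
    - [[0.0265, 0.3993, -0.57], [66.65, 0, 0], 1]
    - [[0.0265, 0.3993, -0.57], [66.65, 0, 0], 1]
    - [[0.0265, 0.3993, -0.57], [66.65, 0, 0], 1]
    - [[0.0265, 0.3993, -0.57], [66.65, 0, 0], 1]
    - [[0.0265, 0.3993, -0.57], [66.65, 0, 0], 1]
    - [[0.0265, 0.3993, -0.57], [66.65, 0, 0], 1]
    - [[0.0265, 0.3993, -0.57], [66.65, 0, 0], 1]
    - [[0.0265, 0.3993, -0.57], [66.65, 0, 0], 1]
    - [[0.0265, 0.3993, -0.57], [66.65, 0, 0], 1]
    - [[0.0265, 0.3993, -0.57], [66.65, 0, 0], 1]
    - [[0.0265, 0.3993, -0.57], [66.65, 0, 0], 1]
    - [[0.0265, 0.3993, -0.57], [66.65, 0, 0], 1]
    - [[0.0265, 0.3993, -0.57], [66.65, 0, 0], 1]
    - [[0.0265, 0.3993, -0.57], [66.65, 0, 0], 1]
    - [[0.0265, 0.3993, -0.57], [66.65, 0, 0], 1]
    - [[0.0265, 0.3993, -0.57], [66.65, 0, 0], 1]
    - [[0.0265, 0.3993, -0.57], [66.65, 0, 0], 1]
    - [[0.0265, 0.3993, -0.57], [66.65, 0, 0], 1]

```text
clock: 3.07
tool_pos: [0.6328, 0.0149, 0.1999]
orientation: [85.5, 90.0, 174.4]
force: [0.0, -0.3, 0.8]
opening: 0.0877
```

```bash
python3 - <<'E'
from fit import *
goal([.633,.015,.111],[178.9])
K=ctrl.get_calibration('wrist');im=ctrl.snapshot('wrist').copy()
for d in ctrl.landmark_of('wrist','hook_basket_center'): print(d['pixel'],d['confidence'],atz(K,d['pixel'],.0675))
p=[.635,.015,np.radians(-1.1),.0675]
for b in HOOK+LIP:
    s=(sil(K,[b],p)>.5).astype(np.uint8);cs,_=cv2.findContours(s,0,1);cv2.drawContours(im,cs,-1,(0,255,0),1)
cv2.imwrite('pics/w1.png',cv2.resize(im,(800,600)))
E
```

```text
t 3.07 tool [0.6328 0.0149 0.1999] jaw yaw 178.85 j [ 19.   17.7  -7.1  -0.  -65.3 -20.1] open 0.0877 F [ 0.  -0.3  0.8]
178.9 shift [ 0.0889 -0.0002  0.0001] turn [-0.05  0.   -0.02]
[252.0, 185.7] 0.96 [0.63564834 0.01584778 0.0675    ]
[137.2, 305.5] 0.76 [0.75778496 0.14125117 0.0675    ]
```

View pics/w1.png

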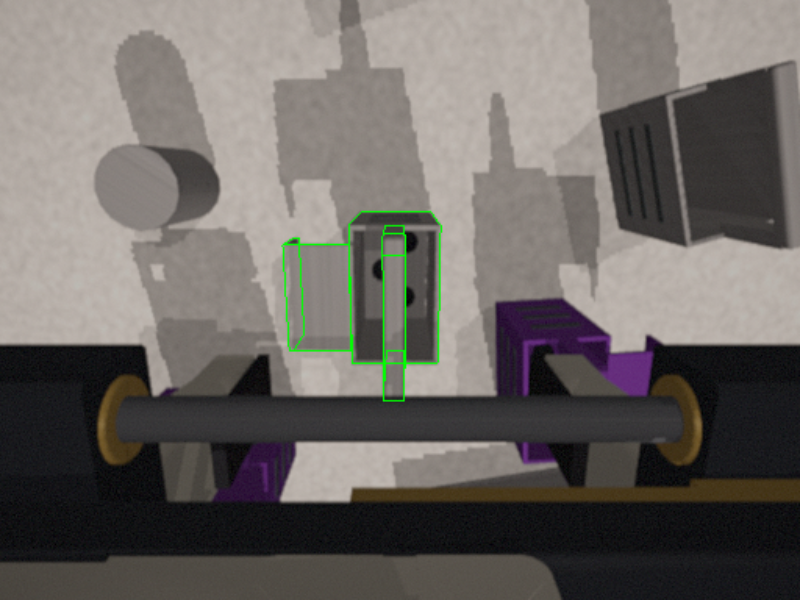

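The wrist view with the overlay for (0.635, 0.015, yaw −1.1°) matches the basket, its handle bar (394,310) and lip (320,295) to a couple of mm. The purple basket's lip lies at right below, so I descend with part-open fingers. Then I grip.

Emit:
drive_tool:
  plan:
    - [[0.03, -0.002, 0], [0, 0, 0], 0.6]
    - [[0.03, -0.002, 0], [0, 0, 0], 0.6]
    - [[0.06, -0.002, 0], [0, 0, 0], 0.6]
    - [[0.08, -0.002, 0], [0, 0, 0], 0.6]
    - [[0.089, -0.002, 0], [0, 0, 0], 0.6]
    - [[0.089, -0.002, 0], [0, 0, 0], 0.6]
    - [[0.089, -0.002, 0], [0, 0, 0], 0]
    - [[0.089, -0.002, 0], [0, 0, 0], 0]
    - [[0.089, -0.002, 0], [0, 0, 0], 0]
    - [[0.089, -0.002, 0], [0, 0, 0], 0]
    - [[0.089, -0.002, 0], [0, 0, 0], 0]
    - [[0.089, -0.002, 0], [0, 0, 0], 0]
    - [[0.089, -0.002, 0], [0, 0, 0], 0]
    - [[0.089, -0.002, 0], [0, 0, 0], 0]

```text
clock: 4.33
tool_pos: [0.6351, 0.0158, 0.1116]
orientation: [-73.8, 89.9, 15.2]
force: [0.9, 0.3, 0.3]
opening: 0.0102
```

Emit:
drive_tool:
  plan:
    - [[-0.01, 0, 0], [0, 0, 0], 0]
    - [[-0.03, 0, 0], [0, 0, 0], 0]
    - [[-0.06, 0, 0], [0, 0, 0], 0]
    - [[-0.09, 0, 0], [0, 0, 0], 0]
    - [[-0.12, 0, 0], [0, 0, 0], 0]
    - [[-0.15, 0, 0], [0, 0, 0], 0]
    - [[-0.17, 0, 0], [0, 0, 0], 0]
    - [[-0.17, 0, 0], [0, 0, 0], 0]
    - [[-0.17, 0, 0], [0, 0, 0], 0]

```text
clock: 5.08
tool_pos: [0.6348, 0.016, 0.2827]
orientation: [-60.1, 89.8, 28.8]
force: [-0.4, 0.6, -5.0]
opening: 0.0093
```

```bash
python3 - <<'E'
from fit import *
b=np.array([.571,-.287]);yaw=16.8;a=np.radians(yaw)
c=b+.053*np.array([np.cos(a),np.sin(a)]);print(c)
goal([*c,.281],[yaw+180])
K=ctrl.get_calibration('scene');im=ctrl.snapshot('scene').copy();L=ctrl.cut_out('scene','hook_basket_center')
for d in L: print(np.round(d['pixel']),d['confidence'])
o=ctrl.get_obs()['tool_pos'];print(proj(K,o))
p=[o[0],o[1],np.radians(-1.1),o[2]+.019-.0625]
s=(sil(K,HOOK+LIP,p)>.5).astype(np.uint8);cs,_=cv2.findContours(s,0,1);cv2.drawContours(im,cs,-1,(0,255,0),1)
cv2.imwrite('pics/s2.png',cv2.resize(im[:300,80:480],(800,600)))
E
```

```text
[ 0.62173793 -0.27168131]
t 5.08 tool [0.6348 0.016  0.2827] jaw yaw 178.94 j [ 19.   15.1   0.2  -0.  -75.  -20.1] open 0.0093 F [-0.4  0.6 -5. ]
196.8 shift [ 0.0013  0.0078 -0.2878] turn [-17.86   0.06   0.15]
[244. 157.] 0.97
[221. 282.] 0.67
[308. 200.] 0.66
[np.float64(246.40886946784227), np.float64(127.58205779898282)]
```

View pics/s2.png

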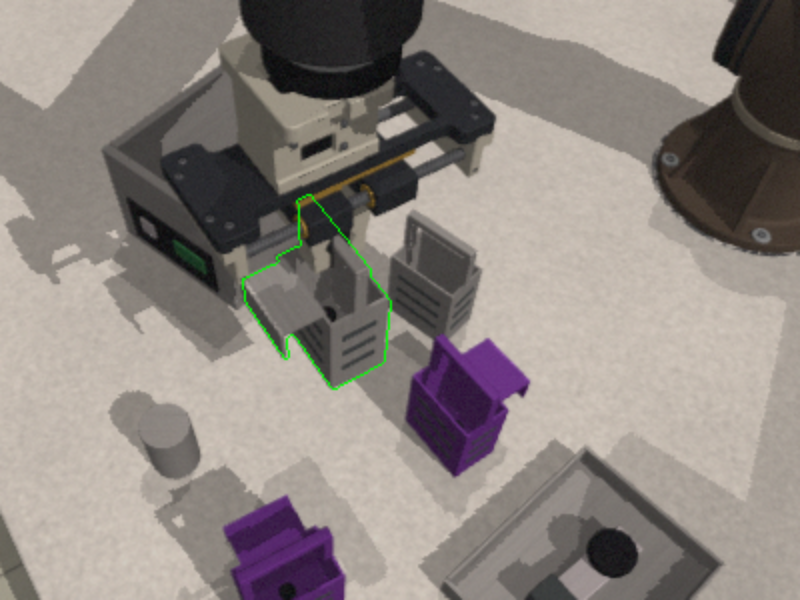

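The basket is held upright and matches the predicted outline. I move over the bath's +x wall and turn to its yaw.

Emit:
drive_tool:
  plan:
    - [[0, 0.0005, -0.015], [-1, 0, 0], 0]
    - [[0, 0.001, -0.04], [-3, 0, 0], 0]
    - [[0, 0.002, -0.07], [-5, 0, 0], 0]
    - [[0, 0.003, -0.1], [-7, 0, 0], 0]
    - [[0, 0.0035, -0.13], [-9, 0, 0], 0]
    - [[0, 0.004, -0.16], [-11, 0, 0], 0]
    - [[0, 0.005, -0.19], [-13, 0, 0], 0]
    - [[0, 0.006, -0.22], [-15, 0, 0], 0]
    - [[0, 0.007, -0.25], [-16.5, 0, 0], 0]
    - [[0, 0.0078, -0.275], [-17.9, 0.06, 0.15], 0]
    - [[0, 0.0078, -0.288], [-17.9, 0.06, 0.15], 0]
    - [[0, 0.0078, -0.288], [-17.9, 0.06, 0.15], 0]
    - [[0, 0.0078, -0.288], [-17.9, 0.06, 0.15], 0]
    - [[0, 0.0078, -0.288], [-17.9, 0.06, 0.15], 0]

```text
clock: 6.35
tool_pos: [0.6203, -0.2713, 0.2788]
orientation: [75.2, 89.7, -178.0]
force: [0.6, -0.1, -3.0]
opening: 0.0094
```

```bash
python3 - <<'E'
from fit import *
b=np.array([.571,-.287]);yaw=16.8;a=np.radians(yaw)
c=b+.053*np.array([np.cos(a),np.sin(a)])
goal([*c,.109+.0625-.019],[yaw+180])
o=ctrl.get_obs()['tool_pos']
out=[]
for n in ('wrist','scene'):
    K=ctrl.get_calibration(n);im=ctrl.snapshot(n).copy()
    p=[o[0],o[1],a,o[2]+.019-.0625]
    for B,q,col in ((HOOK+LIP,p,(0,255,0)),(BATH,[*b,a,0],(0,0,255)),([((-.088,-.078,.129),(.088,.078,.13))],[*b,a,0],(0,255,255))):
        s=(sil(K,B,q)>.5).astype(np.uint8);cs,_=cv2.findContours(s,0,1);cv2.drawContours(im,cs,-1,col,1)
    out.append(im)
cv2.imwrite('pics/c3.png',np.hstack([cv2.resize(out[0],(400,300)),cv2.resize(out[1][:240,60:380],(400,300))]))
E
```

```text
t 6.35 tool [ 0.6203 -0.2713  0.2788] jaw yaw -163.18 j [ -7.1  19.5   5.9   0.1 -76.7  23.9] open 0.0094 F [ 0.6 -0.1 -3. ]
196.8 shift [ 0.1263 -0.002  -0.001 ] turn [ 0.02  0.09 -0.34]
```

View pics/c3.png

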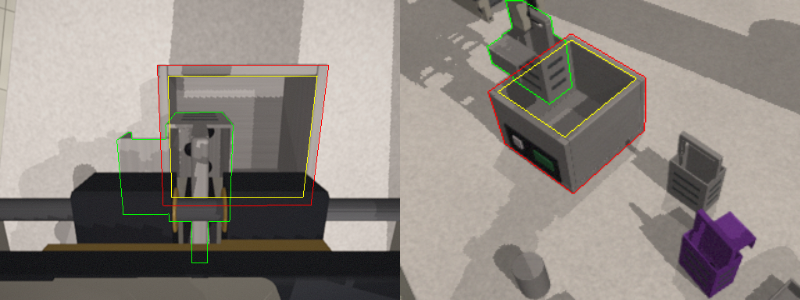

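The overlays agree in both views: the bath's walls lie on the red and yellow lines, the basket is just inside the +x wall, and its lip is outside. I lower it to about 5 mm above contact.

Emit:
drive_tool:
  plan:
    - [[0.008, -0.002, -0.001], [0, 0.1, -0.3], 0]
    - [[0.025, -0.002, -0.001], [0, 0.1, -0.3], 0]
    - [[0.045, -0.002, -0.001], [0, 0.1, -0.3], 0]
    - [[0.065, -0.002, -0.001], [0, 0.1, -0.3], 0]
    - [[0.085, -0.002, -0.001], [0, 0.1, -0.3], 0]
    - [[0.1, -0.002, -0.001], [0, 0.1, -0.3], 0]
    - [[0.112, -0.002, -0.001], [0, 0.1, -0.3], 0]
    - [[0.119, -0.002, -0.001], [0, 0.1, -0.3], 0]
    - [[0.121, -0.002, -0.001], [0, 0.1, -0.3], 0]
    - [[0.121, -0.002, -0.001], [0, 0.1, -0.3], 0]
    - [[0.121, -0.002, -0.001], [0, 0.1, -0.3], 0]

```text
clock: 7.37
tool_pos: [0.623, -0.2715, 0.1595]
orientation: [-139.5, 89.9, -32.6]
force: [0.9, -0.7, -3.8]
opening: 0.0097
```

```bash
python3 - <<'E'
from fit import *
b=np.array([.571,-.287]);yaw=16.8;a=np.radians(yaw)
c=b+.061*np.array([np.cos(a),np.sin(a)])
goal([*c,.109+.0625-.019],[yaw+180])
o=ctrl.get_obs()['tool_pos'];print(Ro.from_euler('z',-a).apply(o-[*b,0]))
K=ctrl.get_calibration('scene');im=ctrl.snapshot('scene').copy()
cv2.imwrite('pics/s4.png',cv2.resize(im[20:170,100:300],(800,600),interpolation=cv2.INTER_CUBIC))
E
```

```text
t 7.37 tool [ 0.623  -0.2715  0.1595] jaw yaw -163.09 j [ -7.1  23.4  -4.    0.1 -62.5  24. ] open 0.0097 F [ 0.9 -0.7 -3.8]
196.8 shift [ 0.007  -0.0067  0.0002] turn [ 0.11 -0.11  0.09]
[ 0.05425442 -0.00017914  0.15953634]
```

View pics/s4.png

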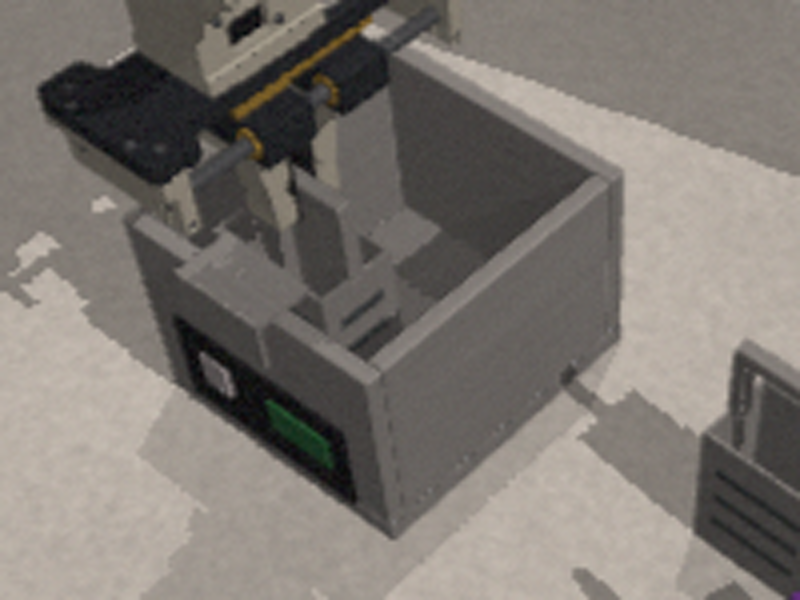

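The lip (240,280) is over the +x rim, with the down-turned part outside (265,345) and the basket inside. I move outward close to the wall, then lower to contact.

Emit:
drive_tool:
  plan:
    - [[0.0, -0.003, 0], [0, 0, 0], 0]
    - [[0.0, -0.006, 0], [0, 0, 0], 0]
    - [[0.0, -0.007, 0], [0, 0, 0], 0]
    - [[0.002, -0.007, 0], [0, 0, 0], 0]
    - [[0.004, -0.007, 0], [0, 0, 0], 0]
    - [[0.0055, -0.007, 0], [0, 0, 0], 0]
    - [[0.0055, -0.007, 0], [0, 0, 0], 0]
    - [[0.0055, -0.007, 0], [0, 0, 0], 0]

```text
clock: 8.08
tool_pos: [0.6295, -0.2695, 0.154]
orientation: [-140.9, 89.9, -34.0]
force: [0.8, 0.1, -3.3]
opening: 0.0094
```

Emit:
drive_tool:
  plan:
    - [[0.001, 0, 0], [0, 0, 0], 0]
    - [[0.002, 0, 0], [0, 0, 0], 0]
    - [[0.002, 0, 0], [0, 0, 0], 0]
    - [[0.002, 0, 0], [0, 0, 0], 0]

```text
clock: 8.42
tool_pos: [0.6295, -0.2698, 0.1531]
orientation: [-143.9, 89.8, -37.0]
force: [-4.6, 0.5, 5.5]
opening: 0.01
```

Emit:
drive_tool:
  plan:
    - [[0.0, -0.001, 0], [0, 0, 0], 0]
    - [[0.0, -0.002, 0], [0, 0, 0], 0]
    - [[0.0, -0.002, 0], [0, 0, 0], 0]

```text
clock: 8.67
tool_pos: [0.6313, -0.2694, 0.1533]
orientation: [-152.2, 89.8, -45.3]
force: [-3.1, -0.3, 2.6]
opening: 0.0093
```

Contact comes at the predicted height (TCP z ≈ 0.153), with the force going from −3.3 to +2.6 N. The lip is on the rim, so I release.

Emit:
drive_tool:
  plan:
    - [[0, 0, 0], [0, 0, 0], 0.3]
    - [[0, 0, 0], [0, 0, 0], 0.5]
    - [[0, 0, 0], [0, 0, 0], 0.5]
    - [[0, 0, 0], [0, 0, 0], 0.5]
    - [[0, 0, 0], [0, 0, 0], 0.5]
    - [[0, 0, 0], [0, 0, 0], 0.5]

```text
clock: 9.17
tool_pos: [0.6315, -0.2694, 0.1533]
orientation: [-149.3, 89.8, -42.4]
force: [-0.3, 0.2, -0.2]
opening: 0.0417
```

```bash
python3 - <<'E'
from h import *
goal([.63,-.27,.3],[196.8])
im=ctrl.snapshot('scene').copy()
cv2.imwrite('pics/s5.png',cv2.resize(im[20:170,100:300],(800,600),interpolation=cv2.INTER_CUBIC))
E
```

```text
t 9.17 tool [ 0.6315 -0.2694  0.1533] jaw yaw -163.09 j [ -6.8  24.3  -3.5   0.1 -62.1  23.7] open 0.0417 F [-0.3  0.2 -0.2]
196.8 shift [-0.1467  0.0013 -0.0006] turn [ 0.11 -0.16  0.1 ]
```

View pics/s5.png

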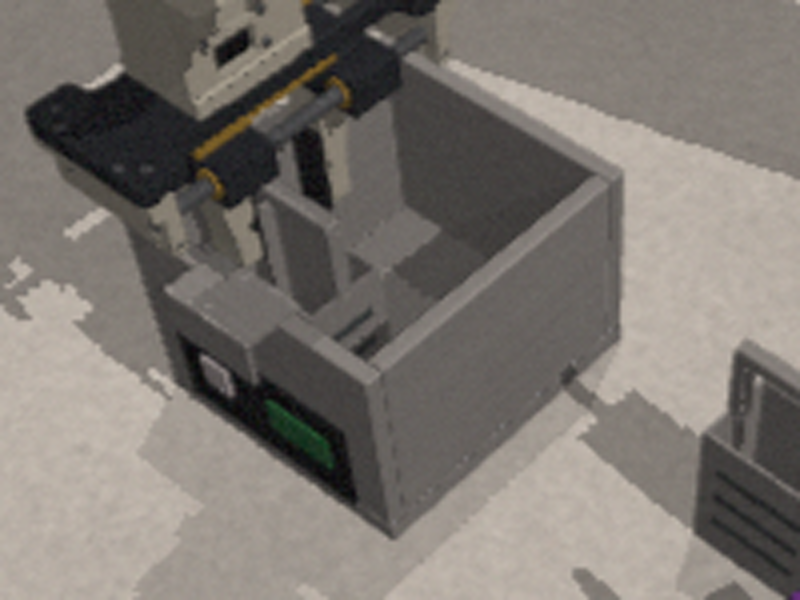

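The jaws are open and the handle (310,245) stands free between the fingers. The basket hangs upright by its lip (235,310) on the +x rim. I withdraw straight up.

Emit:
drive_tool:
  plan:
    - [[-0.01, 0, 0], [0, 0, 0], 0.5]
    - [[-0.03, 0, 0], [0, 0, 0], 0.5]
    - [[-0.06, 0, 0], [0, 0, 0], 0.5]
    - [[-0.09, 0, 0], [0, 0, 0], 0.5]
    - [[-0.12, 0, 0], [0, 0, 0], 0.5]
    - [[-0.15, 0, 0], [0, 0, 0], 0.5]
    - [[-0.15, 0, 0], [0, 0, 0], 0.5]
    - [[-0.15, 0, 0], [0, 0, 0], 0.5]

```text
clock: 9.88
tool_pos: [0.632, -0.2694, 0.3068]
orientation: [-130.3, 89.5, -23.4]
force: [0.3, -0.2, -1.3]
opening: 0.0436
```

```bash
python3 - <<'E'
from fit import *
o=ctrl.get_obs();print(o['clock'],o['tool_pos'],o['force'])
out=[];b=np.array([.571,-.287]);a=np.radians(16.8);c=b+.0625*np.array([np.cos(a),np.sin(a)])
for n in ('wrist','scene'):
    im=ctrl.snapshot(n).copy();K=ctrl.get_calibration(n)
    if n=='scene':
        raw=im.copy()
        for B,q in ((HOOK+LIP,[*c,a,.1095]),(PLAIN,[.462,-.055,np.radians(14.5),.0675])):
            s=(sil(K,B,q)>.5).astype(np.uint8);cs,_=cv2.findContours(s,0,1);cv2.drawContours(im,cs,-1,(0,255,0),1)
    out.append(im)
cv2.imwrite('pics/f6.png',np.hstack([cv2.resize(out[0],(400,300)),cv2.resize(out[1][10:190,90:330],(400,300))]))
E
```

```text
9.8833 [ 0.63197895 -0.26935106  0.30678767] [ 0.34077625 -0.23772845 -1.25577379]
```

View pics/f6.png

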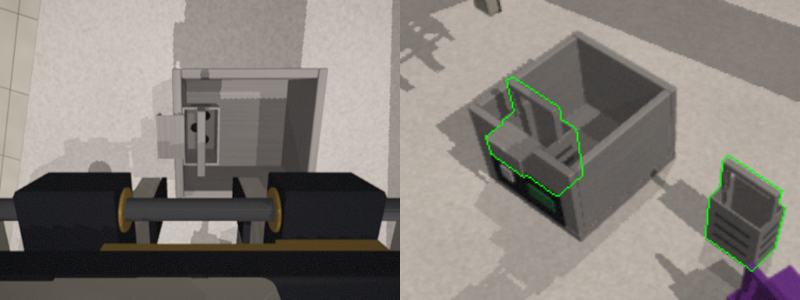

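The basket hangs inside the +x wall, upright and matching the upright model's outline. The plain basket is unmoved and the gripper is clear, so I hand in.

```bash
python3 -c "
from plant import ctrl
print(ctrl.close_job())"
```

```text
the job is handed in; nothing more can be done
None
```

The grey lipped basket now hangs by its lip on the bath's +x wall, inside the bath. I lifted it by its handle, lowered it until the lip was on the rim, and only then let go. The job was handed in at about 10 s, against the 38 s limit.

- **Lip on the rim before release:** contact came at the predicted height (TCP z about 0.153 m). The vertical force went from about −3.3 N to between +2.6 and +5.5 N, so the rim was carrying the basket before the fingers opened.
- **Hanging pose:** the last scene picture matches the outline of an upright basket with its lip on the rim. At that pose its base is about 42 mm above the bench, so about 30 mm above the bath's floor.
- **Other things:** the plain basket still matches its original outline. The gripper was about 15 cm above the release height and touching nothing.
- **Forces:** readings at the end of each move stayed below about 8 N.
- **Not checked:** I took no top-camera picture at the end. No check failed or disagreed beyond 1–2 mm.

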